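# Mesh the pumice head onto the foot-scrubber drive and hold it home

## Robot

A 6-joint arm with a two-finger parallel gripper is mounted at the origin on the work surface. World frame = base frame: x ahead of the robot, y to its left, z up, the work surface at z = 0. Lengths are in m, angles in rad, forces in N, time in s.
With the tool pointing down it reaches from about 0.35 to 0.975 m from the base axis. Payload 17.4 kg.
Tool frame: the origin (TCP) lies midway between the tips of the shut fingers; the grasp point (between the pads) lies env.pinch_z behind it (env.pinch_z is the distance from the TCP to the grasp point, in m); z points along the fingers, y is the direction in which the jaws open and shut (so a half turn about z gives the same grasp; the last joint's range is limited). The gripper opens to 85 mm and grips with 20 to 120 N. Pads are 22 mm wide; open, the fingers measure 114 mm over their backs; the gripper's body (76 mm by 85 mm) begins 54 mm behind the grasp point. The pads swing forward as they close: fully open they stand 13 mm farther back than shut.
Start: joints at [-1.19, 0.116, 1.442, -0, 1.584, -0.038], TCP at [0.274, -0.617, 0.231] pointing down, gripper open.
Joint ranges: [-2.83, 2.83], [-0.83, 2.19], [0.07, 2.5], [-1.14, 4.28], [0.01, 3], [-2.97, 2.97]. Speed limits (rad/s): [1.89, 1.89, 2.22, 3.14, 3.14, 3.14].

## Interface

Orientations are given as a unit quaternion [w, x, y, z].
In Python, from cell import env, optics, sign_off gives the robot as it stands.
- The arm moves only by the tool step_arm, never from a script. Its argument "targets" is a list of rows, each an object of numbers: "tx", "ty", "tz": the shift along the tool's x, y, z in mm; "ax", "ay", "az": the turn, a rotation vector about the tool's x, y, z in degrees; "jaw": the opening, from -1 (shut) to 1 (fully open), so that 0 is half open. In form: [{"tx": .., "ty": .., "tz": .., "ax": .., "ay": .., "az": .., "jaw": ..}, ...]. A call has exactly 5 rows; each row shifts and turns the commanded pose from where the row before left it, along the tool's axes as they then stand; what a row does not reach is not made up. A row lasts 1/8 s, in which the tool goes at most 62.5 mm and 10.7 degrees, less where a joint would pass 70% of its speed; a pose out of reach is approached as far as the arm can. A call is refused whole if a number of a shift passes 62.5 or a number of a turn 10.7, either way. A call with a gripper value outside its range is refused whole. The fingers move at their own pace and stop on an object; the grip force is fixed at half the most. Time passes only in rows, so rows that do not move let the fingers close, or fill a call up. It gives the time, the measured TCP pose, the force and the opening at its end, in the units of the state.
- env.get_state(): the state, without advancing time (a new reading comes with each control period).
- optics.get_image(name): name is "scene" or "top" or "wrist"; returns the picture (384x512x3 uint8, red, green, blue); there is no depth.
- optics.camera_info(name): a dict with "K" (3x3 intrinsics, pixels), "rvec" (rotation vector, rad) and "tvec" (3), from world to camera coordinates, as OpenCV has them; the wrist camera has in their place "hand_eye" (4x4, takes a point from camera to tool coordinates, whose origin is the TCP and whose axes are the flange's). Camera axes: x right, y down, z forward; pixel columns grow to the right and rows downward; lengths in m; the calibration is good to about 2 mm. A picture is of the moment at which its call begins: read the wrist's pose just before it. camera_info takes no time and is no camera call.
- sign_off(): hands the job in, once; it reports no verdict.
Trained networks look in the newest picture that a camera, given by its name, has taken for a name from the list of things; names that differ only in an ending like _2 or _b are one class to them, and where a whole thing is asked for, a point or a joint stands for the part that bears it (a point fixed in the world has none). Each returns a list of dicts, best first, with "conf" (0 to 1); they miss things now and then, are a little off and sometimes report something else, mostly with a low value. They report only what shows in the picture. A call takes as long as a camera call. They do not tell look-alikes from the thing itself.
- optics.search_frame(camera, name): "rect" ([centre column, centre row, width, height] in pixels, round what is visible of it).
- optics.silhouettes(camera, name): "region" (384x512 bool, what is visible of it) and "rect" ([centre column, centre row, width, height] in pixels, round what is visible of it).
- optics.tip_of(camera, name): "at" ([column, row] in pixels: a listed point, or the origin of a listed thing).
The state is a dict: "t": time; "joints": joint angles; "joint_vel": joint speeds; "joint_efforts": joint torques, N m; "ee_pos": TCP position; "orientation": TCP orientation; "force": force on the tool from outside, world axes, zero at the start; "wrist_torque": the same for the moment, N m; "grip_width": opening from 0.0 (shut) to 1.0 (fully open).
Only numpy, scipy, OpenCV 4.12 (cv2) and the standard library are available. Lean on these libraries where they do the work, as an engineer would, in place of code of your own. Each camera call takes 0.05 s, during which the arm holds its last target. There are 200 camera calls.

## Task

Lift the pumice head out of its drying cup, line up the cross-shaped splines of its stem with the socket on top of the upright foot-scrubber drive, and slide it down fully home so that its plate sits flush on the socket's rim. The spring in the socket pushes it back out, so finish still holding it pressed home with the gripper, ready for me to turn the locking collar; leave the brush head and everything else where they stand.

Things in the scene. Friction and masses are not known exactly. Their poses are not given: they have to be found in the camera images.
- stone_center (a point): Centre of the loose pumice head (60 to 125 g), half-way up its 31 mm: plain grey rounded stone block 62 (x) x 40 (y) x 26 mm on a plastic plate 66 x 40 x 5 mm; the long sides are flat, 40 mm apart: grip across them. z is up. The plate's underside is 15.5 mm below this point. At the start the plate rests on the rim of a round drying cup, the stem hanging loosely in it, at any yaw.
- stem_tip (a point): Tip of the pumice head's splined stem, 31.5 mm below the head's centre, axes as the head's. The stem stands 16 mm out of the plate's underside: two crossed fins, one along x and one along y, each 24 mm long (end to end) and 5 mm thick; the last 3 mm at the tip are narrowed to 21 x 3 mm.
- socket (a point): Centre of the mouth of the drive's splined socket, level with the flat rim of its steel hub (36 mm across). z is up. The cross-shaped slot has its arms along x and y, each 8 mm wide, 27 mm end to end, 21 mm deep: 1.5 mm clearance on each side of a fin. The head fits at every quarter turn, to about 0.1 rad. The hub is geared to the motor: under 0.25 N m it does not turn.
- drive: Upright foot-scrubber drive, fixed to the ledge, origin at the centre of its underside. Foot 92 mm across, white motor housing 62 mm across and 62 mm high, grey locking collar 46 mm across up to 66 mm; the socket's rim is 85 mm above the ledge.
- ejector (a joint): Steel ejector pin of 8 mm diameter on a spring in the middle of the socket: how far it is pushed down, m. 0 at rest, its top 9 mm below the mouth; 0.007 when the plate is flush on the rim. Takes about 4 N to start, 7 N at 0.007.
- cup_stone: Fixed round grey drying cup that carries the pumice head, origin at the centre of its underside on the ledge: 36 mm outer and 29 mm inner diameter, rim 28 mm above the ledge, with a foot disc 72 mm across and 4 mm high.
- brush_center (a point): Centre of the other head, a brush head to be left in its own identical drying cup: the same plate and stem, but with a top of many grey bristle tufts, 66 x 40 x 31 mm. Not to be used.
- soap: White soap bar, 78 x 52 x 26 mm, on the soap mat; origin at the centre of its underside. Leave alone.
- bottle: Closed squeeze bottle, 56 mm across and 170 mm tall, upright on the soap mat; origin at the centre of its underside. Leave alone.
- tube: Steel twist-cap travel tube, 24 mm across and 100 mm long, lying along its y on the soap mat; origin on its axis. Leave alone.
- jar: Jar, 60 mm across and 50 mm tall, on the ledge; origin at the centre of its underside. Leave alone.
- tumbler: White ceramic tumbler, 68 mm across and 85 mm tall, on the ledge; origin at the centre of its underside. Leave alone.
- nail_brush: Nail brush lying bristles down, 85 x 36 mm with a bow handle up to 40 mm; origin at the centre of its underside. Leave alone.
Things that resemble listed ones, but are neither listed nor needed, are in the scene too. Leave any yellow look-alike of the cup_stone alone.

How it is judged:
On the way, in this order (a step that is already met when the one before it is completed fails the run):
1. the pumice head is lifted clear of its cup (distance of stone_center from where it was at the start of the episode above 0.03 m and contact force between stone_head and cup_stone below 0.01 N), for 0.2 s.
2. the stem's splines have entered the socket by at least 4 mm (z of stone_center in the frame of socket between 0.012 and 0.0275 m and horizontal distance between stone_center and socket below 0.005 m and (angle between the x axis of socket and the x axis of stone_center, either way round below 0.15 rad or angle between the x axis of socket and the y axis of stone_center, either way round below 0.15 rad)), for 0.2 s.
At the end, for the whole second after the job is handed in: Gripper still presses the pumice head home: plate within 2 mm of flush on the rim, stem meshed (4 mm of the axis, 0.15 rad of a quarter turn, tilt under 0.08 rad), head on drive over 4 N, fingers on head over 3 N (z of stone_center in the frame of socket between 0.013 and 0.0175 m and horizontal distance between stone_center and socket below 0.004 m and (angle between the x axis of socket and the x axis of stone_center, either way round below 0.15 rad or angle between the x axis of socket and the y axis of stone_center, either way round below 0.15 rad) and angle between stone_center's own z axis and vertical below 0.08 rad and contact force between the fingers and stone_head above 3 N and contact force between stone_head and drive above 4 N); the arm keeps its last pose, push and grip.
It fails at once if the brush head is moved by more than 20 mm (distance of brush_center from where it was at the start of the episode above 0.02 m).
It fails at once if another bystander is moved by more than 20 mm (distance of any of soap, bottle, tube, jar, tumbler, nail_brush from where it was at the start of the episode above 0.02 m).
It also fails if it takes over 38 s, if anything falls off the work surface, if the arm or the gripper's body presses on something with over 40 N, if the wrist force passes 120 N, or if a joint passes its speed limit or range.

## Working session

There is one attempt and no reset: what is moved stays moved. The work goes in short steps, Python scripts to look and compute and a tool call to move; the robot and the scene stay as the last step left them, time stands still between calls to the robot, and variables do not carry over. Pictures are saved under pics/ and viewed, about 8 in all and at most 12, crops included, and the job is handed in when it is done.

Besides the shell and the picture viewer there is one more tool, called after "Emit:" by a JSON object that holds its "name" and its "arguments". step_arm: Moves the arm, as the interface text tells. Its arguments: {"type":"object","properties":{"targets":{"type":"array"}},"required":["targets"]}

```bash
mkdir -p pics
cat > h.py <<'E'
import numpy as np,cv2
from scipy.spatial.transform import Rotation as R
from cell import env,optics
def pose():
    s=env.get_state();q=s["orientation"];T=np.eye(4);T[:3,:3]=R.from_quat([q[1],q[2],q[3],q[0]]).as_matrix();T[:3,3]=s["ee_pos"];return T
def cam(name,T=None):
    c=optics.camera_info(name);K=np.array(c["K"])
    if name=="wrist": M=(pose() if T is None else T)@np.array(c["hand_eye"])
    else:
        M=np.eye(4);M[:3,:3]=cv2.Rodrigues(np.array(c["rvec"],float))[0];M[:3,3]=np.ravel(c["tvec"]);M=np.linalg.inv(M)
    return K,M
def ray(name,uv,z,T=None):
    K,M=cam(name,T);d=M[:3,:3]@np.linalg.solve(K,[uv[0],uv[1],1.]);o=M[:3,3];return o+d*(z-o[2])/d[2]
def proj(name,p,T=None):
    K,M=cam(name,T);c=np.linalg.inv(M)@np.append(p,1);u=K@c[:3];return u[:2]/u[2]
def save(n,im): cv2.imwrite("pics/"+n,im[:,:,::-1])
E
python3 - <<'E'
from h import *
print(env.get_state(),env.pinch_z)
ims=[]
for n in("scene","top"):
    im=optics.get_image(n).copy();save(n+".png",im)
    for k in("stone_center","socket","brush_center","cup_stone","drive"):
        for d in optics.tip_of(n,k)[:3]:
            z={"stone_center":.0435,"socket":.085,"brush_center":.0485}.get(k,0)
            print(n,k,round(d["conf"],2),np.round(d["at"],1),ray(n,d["at"],z).round(4))
print(cam("top"),cam("wrist"))
E
```

```text
{'t': 0.0, 'joints': array([-1.18984738e+00,  1.16463040e-01,  1.44225020e+00, -1.39334273e-05,
        1.58399307e+00, -3.77943543e-02]), 'joint_vel': array([ 5.84522970e-04,  2.05824053e-03,  4.00581869e-05,  8.73657723e-04,
       -6.94574643e-04,  9.16476127e-04]), 'joint_efforts': array([-1.13861846e-03, -7.31994224e+01, -6.32494926e+01, -1.05164427e-04,
        6.42365092e-03, -4.56455336e-05]), 'ee_pos': array([ 0.27438617, -0.6165119 ,  0.23058699]), 'orientation': array([-5.47465504e-04,  9.78161574e-01,  2.07845193e-01, -1.01935356e-04]), 'force': array([-0.16772904,  0.81280717, -0.86865383]), 'wrist_torque': array([-0.0074925 , -0.02750597,  0.028157  ]), 'grip_width': 1.001165300262432} 0.0187
scene stone_center 0.73 [174.5 172.2] [ 0.4628 -0.2606  0.0435]
scene socket 0.71 [378.  172.9] [0.4785 0.2661 0.085 ]
scene brush_center 0.68 [273.3 210.5] [0.589  0.008  0.0485]
scene brush_center 0.24 [379.1 176.9] [0.4538 0.2792 0.0485]
scene cup_stone 0.94 [212.5 203.6] [ 0.5305 -0.1524  0.    ]
scene cup_stone 0.81 [172.1 190. ] [ 0.4872 -0.2685  0.    ]
scene cup_stone 0.73 
[... 758 characters left out ...]
99,  0.45933263],
       [-0.99958311, -0.02486575, -0.01467331, -0.05014231],
       [ 0.01767527, -0.12516366, -0.99197865,  1.23078669],
       [ 0.        ,  0.        ,  0.        ,  1.        ]])) (array([[286.58283297,   0.        , 252.62140793],
       [  0.        , 286.58283297, 190.78878761],
       [  0.        ,   0.        ,   1.        ]]), array([[ 4.05599372e-01, -8.77446983e-01, -2.56077998e-01,
         3.38315903e-01],
       [-9.14050950e-01, -3.89387667e-01, -1.13525793e-01,
        -5.87972859e-01],
       [-1.00749099e-04,  2.80114328e-01, -9.59966642e-01,
         3.74779757e-01],
       [ 0.00000000e+00,  0.00000000e+00,  0.00000000e+00,
         1.00000000e+00]]))
```

View pics/top.png

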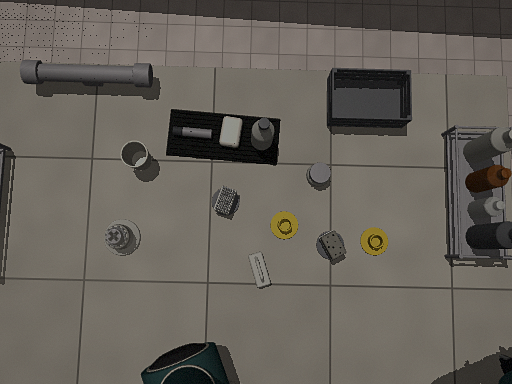

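View pics/scene.png

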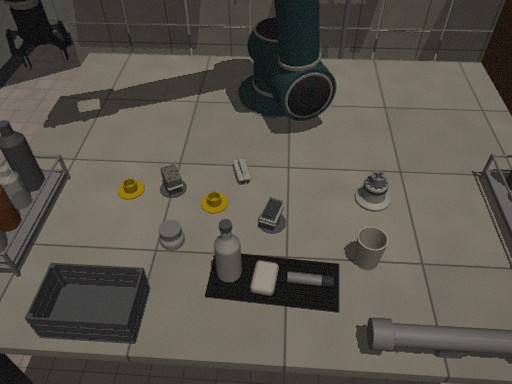

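The top view shows the stone at about (331,246), the drive at (118,236), the brush at (226,201) and yellow decoy cups at (284,226) and (374,241). The scene view agrees: stone at (172,178), drive at (374,188). I'll move over the stone.

Emit:
{"name": "step_arm", "arguments": {"targets": [{"tx":48,"ty":-36},{"tx":48,"ty":-36},{"tx":48,"ty":-36},{"tx":48,"ty":-36},{"tx":48,"ty":-36}]}}

```text
schema error: expected keys tx, ty, tz, ax, ay, az, jaw
```

Emit:
{"name": "step_arm", "arguments": {"targets": [{"tx":40,"ty":-30},{"tx":35,"ty":-25},{"tz":20},{"tz":0},{"tz":0}]}}

```text
schema error: expected keys tx, ty, tz, ax, ay, az, jaw
```

```bash
cat > look.py <<'E'
from h import *
import sys
tag,key,z=sys.argv[1],sys.argv[2],float(sys.argv[3])
T=pose();print("tcp",T[:3,3].round(4),"yaw x deg",np.degrees(np.arctan2(T[1,0],T[0,0])).round(2))
im=optics.get_image("wrist").copy();save(tag+".png",im)
for d in optics.tip_of("wrist",key)[:3]: print(key,round(d["conf"],2),np.round(d["at"],1),ray("wrist",d["at"],z,T).round(4))
E
python3 look.py w1 stone_center .0435
python3 - <<'E'
from h import *
T=pose()
for d in optics.silhouettes("wrist","stone_center")[:2]:
    m=d["region"].astype(np.uint8);c=max(cv2.findContours(m,0,2)[0],key=cv2.contourArea)
    P=np.array([ray("wrist",p[0],.059,T)[:2] for p in c],np.float32)*1000
    print(d["conf"],d["rect"],cv2.minAreaRect(P))
E
```

```text
tcp [ 0.2745 -0.6167  0.2313] yaw x deg 24.0
```

View pics/w1.png

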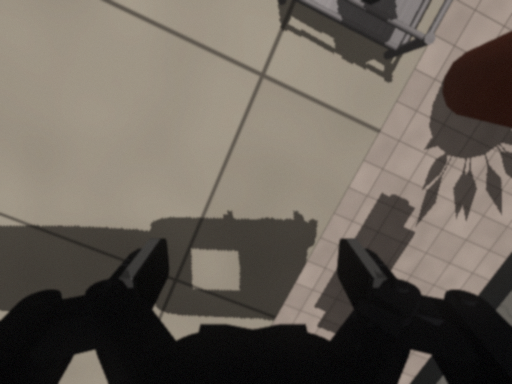

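The move was refused because every key is required, so the arm didn't move and this picture shows only the start area, with the fingers at (150,275) and (360,275).

Emit:
{"name": "step_arm", "arguments": {"targets": [{"tx":48,"ty":-36,"tz":0,"ax":0,"ay":0,"az":0,"jaw":1},{"tx":48,"ty":-36,"tz":0,"ax":0,"ay":0,"az":0,"jaw":1},{"tx":48,"ty":-36,"tz":0,"ax":0,"ay":0,"az":0,"jaw":1},{"tx":48,"ty":-36,"tz":0,"ax":0,"ay":0,"az":0,"jaw":1},{"tx":48,"ty":-36,"tz":0,"ax":0,"ay":0,"az":0,"jaw":1}]}}

```text
t: 1.38
ee_pos: [0.4211, -0.3529, 0.2315]
orientation: [0.0, 0.978, 0.208, 0.0]
force: [1.2, -0.6, -0.3]
grip_width: 0.997
```

Emit:
{"name": "step_arm", "arguments": {"targets": [{"tx":40,"ty":-30,"tz":0,"ax":0,"ay":0,"az":0,"jaw":1},{"tx":35,"ty":-25,"tz":0,"ax":0,"ay":0,"az":0,"jaw":1},{"tx":0,"ty":0,"tz":20,"ax":0,"ay":0,"az":0,"jaw":1},{"tx":0,"ty":0,"tz":0,"ax":0,"ay":0,"az":0,"jaw":1},{"tx":0,"ty":0,"tz":0,"ax":0,"ay":0,"az":0,"jaw":1}]}}

```text
t: 2.0
ee_pos: [0.4663, -0.2747, 0.2114]
orientation: [-0.0, 0.978, 0.207, -0.0]
force: [-0.8, -0.7, 0.4]
grip_width: 0.998
```

```bash
cat > sil.py <<'E'
from h import *
T=pose()
for d in optics.silhouettes("wrist","stone_center")[:2]:
    m=d["region"].astype(np.uint8);c=max(cv2.findContours(m,0,2)[0],key=cv2.contourArea)
    P=np.array([ray("wrist",p[0],.059,T)[:2] for p in c],np.float32)*1000
    print(d["conf"],d["rect"],cv2.minAreaRect(P))
E
python3 look.py w2 stone_center .0435;python3 sil.py
```

```text
tcp [ 0.4663 -0.2747  0.2114] yaw x deg 23.93
stone_center 0.6 [251.3 163.3] [ 0.4752 -0.2688  0.0435]
0.74 [251.5, 159.6, 43.7, 57.4] ((481.8017883300781, -268.02642822265625), (65.19837188720703, 39.73670959472656), 29.333934783935547)
```

View pics/w2.png

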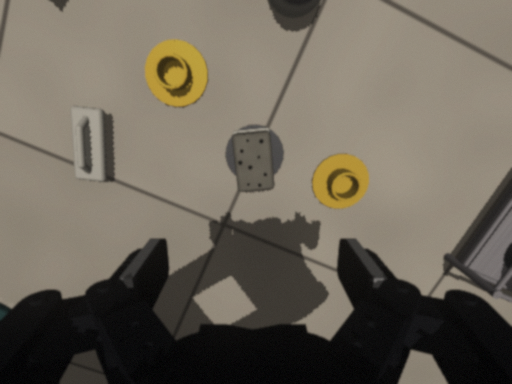

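The stone is at (253,161), with its long axis about 5° off tool x and free space around the jaws. I'll turn, descend and look again.

Emit:
{"name": "step_arm", "arguments": {"targets": [{"tx":11,"ty":-2,"tz":20,"ax":0,"ay":0,"az":-5.3,"jaw":1},{"tx":0,"ty":0,"tz":35,"ax":0,"ay":0,"az":0,"jaw":1},{"tx":0,"ty":0,"tz":25,"ax":0,"ay":0,"az":0,"jaw":1},{"tx":0,"ty":0,"tz":0,"ax":0,"ay":0,"az":0,"jaw":1},{"tx":0,"ty":0,"tz":0,"ax":0,"ay":0,"az":0,"jaw":1}]}}

```text
t: 2.78
ee_pos: [0.4763, -0.2681, 0.1327]
orientation: [0.001, 0.968, 0.253, 0.0]
force: [1.3, 0.5, 0.5]
grip_width: 1.0
```

```bash
python3 look.py w3 stone_center .0435;python3 sil.py
python3 - <<'E'
from h import *
T=pose()
# predicted outline of stone top & plate for check, yaw=tool, centre from args
im=cv2.imread("pics/w3.png");cv2.imwrite("pics/w3c.png",cv2.resize(im[60:260,150:350],None,fx=3,fy=3))
E
```

```text
tcp [ 0.4763 -0.2681  0.1327] yaw x deg 29.27
stone_center 0.74 [254.3 191.9] [ 0.4778 -0.2684  0.0435]
0.55 [255.6, 191.6, 46.6, 78.9] ((482.3897705078125, -267.4737243652344), (66.72406768798828, 40.83849334716797), 29.200944900512695)
```

View pics/w3c.png

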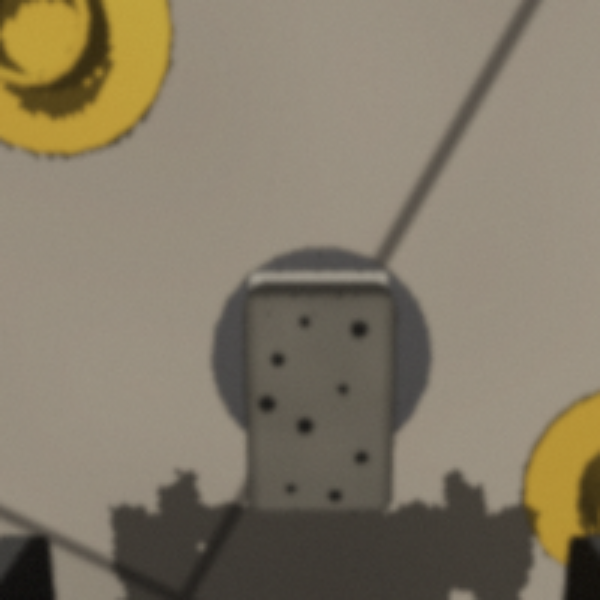

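Run:
```python
from h import *
T=pose()
for uv in ([256.7,193.3],[256.7,156.7],[256.7,230]):
    p=ray("wrist",uv,.059,T);print(p.round(4),"tool mm",(np.linalg.inv(T)@np.append(p,1))[:3]*1000)
```

```text
[ 0.4818 -0.2682  0.059 ] tool mm [ 4.56655751  2.76834706 73.68701381]
[ 0.5072 -0.2539  0.059 ] tool mm [33.72117358  2.68681063 73.71428286]
[ 0.4544 -0.2837  0.059 ] tool mm [-26.93193184   2.85643858  73.65755247]
```

The crop shows the stone's top face at full-picture px (257,193), square to the tool. I'll descend and grasp.

Emit:
{"name": "step_arm", "arguments": {"targets": [{"tx":3,"ty":2.4,"tz":35,"ax":0,"ay":0,"az":0,"jaw":1},{"tx":0,"ty":0,"tz":40,"ax":0,"ay":0,"az":0,"jaw":1},{"tx":0,"ty":0,"tz":25,"ax":0,"ay":0,"az":0,"jaw":1},{"tx":0,"ty":0,"tz":10,"ax":0,"ay":0,"az":0,"jaw":1},{"tx":0,"ty":0,"tz":0,"ax":0,"ay":0,"az":0,"jaw":1}]}}

```text
t: 3.55
ee_pos: [0.4799, -0.2684, 0.0218]
orientation: [0.0, 0.968, 0.253, 0.0]
force: [-0.3, -0.0, 0.2]
grip_width: 1.002
```

Emit:
{"name": "step_arm", "arguments": {"targets": [{"tx":0,"ty":0,"tz":0,"ax":0,"ay":0,"az":0,"jaw":-1},{"tx":0,"ty":0,"tz":0,"ax":0,"ay":0,"az":0,"jaw":-1},{"tx":0,"ty":0,"tz":0,"ax":0,"ay":0,"az":0,"jaw":-1},{"tx":0,"ty":0,"tz":0,"ax":0,"ay":0,"az":0,"jaw":-1},{"tx":0,"ty":0,"tz":0,"ax":0,"ay":0,"az":0,"jaw":-1}]}}

```text
t: 4.18
ee_pos: [0.4802, -0.2686, 0.0222]
orientation: [0.001, 0.968, 0.253, 0.0]
force: [0.1, -2.6, 7.1]
grip_width: 0.459
```

Emit:
{"name": "step_arm", "arguments": {"targets": [{"tx":0,"ty":0,"tz":-20,"ax":0,"ay":0,"az":0,"jaw":-1},{"tx":0,"ty":0,"tz":-40,"ax":0,"ay":0,"az":0,"jaw":-1},{"tx":0,"ty":0,"tz":-50,"ax":0,"ay":0,"az":0,"jaw":-1},{"tx":0,"ty":0,"tz":-50,"ax":0,"ay":0,"az":0,"jaw":-1},{"tx":0,"ty":0,"tz":-20,"ax":0,"ay":0,"az":0,"jaw":-1}]}}

```text
t: 4.8
ee_pos: [0.4801, -0.2684, 0.2046]
orientation: [0.001, 0.967, 0.253, 0.001]
force: [0.6, -0.1, -1.9]
grip_width: 0.457
```

Emit:
{"name": "step_arm", "arguments": {"targets": [{"tx":12.5,"ty":-36.5,"tz":0,"ax":0,"ay":0,"az":0,"jaw":-1},{"tx":18.5,"ty":-49,"tz":0,"ax":0,"ay":0,"az":0,"jaw":-1},{"tx":18.5,"ty":-49,"tz":0,"ax":0,"ay":0,"az":0,"jaw":-1},{"tx":18.5,"ty":-49,"tz":0,"ax":0,"ay":0,"az":0,"jaw":-1},{"tx":18.5,"ty":-49,"tz":0,"ax":0,"ay":0,"az":0,"jaw":-1}]}}

```text
t: 5.42
ee_pos: [0.4405, -0.0216, 0.2005]
orientation: [-0.0, 0.968, 0.253, -0.001]
force: [1.4, 0.1, -0.3]
grip_width: 0.459
```

Emit:
{"name": "step_arm", "arguments": {"targets": [{"tx":18.5,"ty":-49,"tz":0,"ax":0,"ay":0,"az":0,"jaw":-1},{"tx":18.5,"ty":-49,"tz":0,"ax":0,"ay":0,"az":0,"jaw":-1},{"tx":18.5,"ty":-49,"tz":0,"ax":0,"ay":0,"az":0,"jaw":-1},{"tx":18.5,"ty":-49,"tz":0,"ax":0,"ay":0,"az":0,"jaw":-1},{"tx":14,"ty":-36,"tz":0,"ax":0,"ay":0,"az":0,"jaw":-1}]}}

```text
t: 6.05
ee_pos: [0.4036, 0.2241, 0.2005]
orientation: [0.0, 0.967, 0.253, -0.001]
force: [-0.5, -0.7, -0.1]
grip_width: 0.459
```

Emit:
{"name": "step_arm", "arguments": {"targets": [{"tx":0,"ty":0,"tz":0,"ax":0,"ay":0,"az":0,"jaw":-1},{"tx":0,"ty":0,"tz":0,"ax":0,"ay":0,"az":0,"jaw":-1},{"tx":0,"ty":0,"tz":0,"ax":0,"ay":0,"az":0,"jaw":-1},{"tx":0,"ty":0,"tz":0,"ax":0,"ay":0,"az":0,"jaw":-1},{"tx":0,"ty":0,"tz":0,"ax":0,"ay":0,"az":0,"jaw":-1}]}}

```text
t: 6.68
ee_pos: [0.4048, 0.2219, 0.2013]
orientation: [-0.0, 0.968, 0.252, 0.0]
force: [-0.7, 0.1, -1.4]
grip_width: 0.464
```

```bash
python3 look.py w4 socket .085
python3 - <<'E'
from h import *
print(env.get_state()["grip_width"],env.get_state()["force"])
T=pose()
for d in optics.tip_of("wrist","stone_center")+optics.tip_of("wrist","drive"): print(d)
E
```

```text
tcp [0.4048 0.2219 0.2013] yaw x deg 29.25
socket 0.66 [259.3  83. ] [0.4857 0.2611 0.085 ]
0.4537255563384689 [ 0.23541622 -0.2318014  -1.37432939]
{'at': [251.1, 267.5], 'conf': 0.8}
{'at': [259.3, 87.2], 'conf': 0.75}
```

View pics/w4.png

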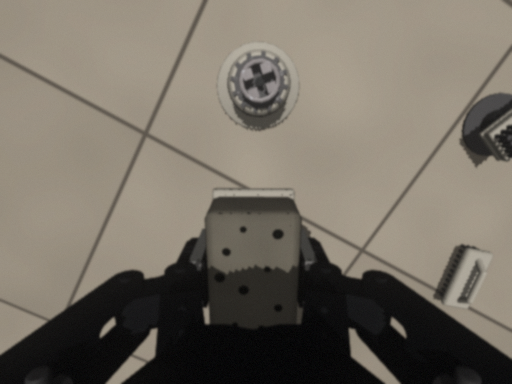

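```bash
cat > cross.py <<'E'
from h import *
import sys
def cross(img,T,c0,s=8,half=25):
    n=2*half*s; K,M=cam("wrist",T);Mi=np.linalg.inv(M)
    g=(np.arange(n)-n/2)/s/1000
    X,Y=np.meshgrid(c0[0]+g,c0[1]+g); P=np.stack([X,Y,np.full_like(X,.085),np.ones_like(X)],-1)@Mi.T
    u=P[...,:3]@K.T; mp=(u[...,:2]/u[...,2:]).astype(np.float32)
    r=cv2.remap(cv2.cvtColor(img,cv2.COLOR_RGB2GRAY),mp[...,0],mp[...,1],1).astype(np.float32)
    best=[]
    m=int(18*s);q=(np.arange(2*m)-m)/s;A,B=np.meshgrid(q,q);disc=A**2+B**2<17.5**2
    for a in np.arange(-45,45,1.):
        t=np.radians(a);x=A*np.cos(t)+B*np.sin(t);y=-A*np.sin(t)+B*np.cos(t)
        c=((abs(x)<13.5)&(abs(y)<4))|((abs(y)<13.5)&(abs(x)<4))
        k=np.where(disc,np.where(c,-1/c.sum(),1/(disc&~c).sum()),0).astype(np.float32)
        R_=cv2.matchTemplate(r,k,cv2.TM_CCORR);_,v,_,l=cv2.minMaxLoc(R_)
        best.append((v,a,c0[0]+(l[0]+m-n/2)/s/1000,c0[1]+(l[1]+m-n/2)/s/1000))
    best.sort(reverse=True);return best[:3],r
if __name__=="__main__":
    T=pose();img=cv2.imread(sys.argv[1])[:,:,::-1].copy()
    b,r=cross(img,T,[.4857,.2625]);print(np.round(b,4))
    v,a,x,y=b[0];r=cv2.cvtColor(r.astype(np.uint8),8);c=np.array([x-.4857,y-.2625])*8000+200
    for e in(0,90):
        t=np.radians(a+e);d=13.5*8*np.array([np.cos(t),np.sin(t)]);cv2.line(r,tuple((c-d).astype(int).tolist()),tuple((c+d).astype(int).tolist()),(0,0,255),1)
    cr=cv2.resize(cv2.imread(sys.argv[1])[170:340,190:320],(306,400))
    cv2.imwrite(sys.argv[1].replace(".png","x.png"),np.hstack([r,cr]))
E
python3 cross.py pics/w4.png
```

```text
[[ 67.0988 -42.       0.4877   0.2626]
 [ 67.066  -43.       0.4877   0.2626]
 [ 66.8679 -41.       0.4877   0.2626]]
```

View pics/w4x.png

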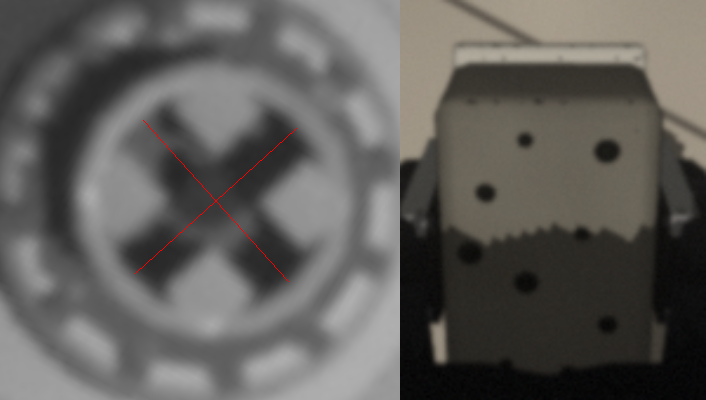

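The rectified crop shows the cross slot centred near (215,200), arms at about 45–47.5° world yaw. The held stone is level and square in the jaws. Next I'll get its offset in the hand.

Run:
```python
from h import *
T=np.eye(4)
for uv,z in (([253.3,188.7],-.006),([253.3,197.5],-.011),([253.3,212.5],-.037),([213.4,188.7],-.006),([293.2,188.7],-.006)):
    print(uv,z,(ray("wrist",uv,z,T)*1000).round(1))
c=optics.camera_info("wrist");print(np.round(c["hand_eye"],4))
print(ray("wrist",[251.1,267.5],-.0215,T)*1000)
T=pose();print("socket in tool",(np.linalg.inv(T)@[.4877,.2626,.085,1])*1000, env.get_state()["joints"])
```

```text
[253.3, 188.7] -0.006 [31.  -0.1 -6. ]
[253.3, 197.5] -0.011 [ 28.   -0.1 -11. ]
[253.3, 212.5] -0.037 [ 30.   -0.1 -37. ]
[213.4, 188.7] -0.006 [ 31. -20.  -6.]
[293.2, 188.7] -0.006 [31.  19.8 -6. ]
[[-1.200e-03 -9.600e-01 -2.801e-01  7.000e-02]
 [ 1.000e+00 -1.100e-03 -5.000e-04 -4.000e-04]
 [ 1.000e-04 -2.801e-01  9.600e-01 -1.435e-01]
 [ 0.000e+00  0.000e+00  0.000e+00  1.000e+00]]
[ -4.01277129  -1.18915733 -21.5       ]
socket in tool [  92.21829094    5.34076678  116.31030912 1000.        ] [ 4.46820776e-01 -3.55198729e-01  1.91986339e+00 -2.57025345e-05
  1.57691701e+00  1.50651248e+00]
```

Emit:
{"name": "step_arm", "arguments": {"targets": [{"tx":11,"ty":30,"tz":20,"ax":0,"ay":0,"az":0,"jaw":-1},{"tx":0,"ty":0,"tz":30,"ax":0,"ay":0,"az":-8.7,"jaw":-1},{"tx":0,"ty":0,"tz":30,"ax":0,"ay":0,"az":-8.6,"jaw":-1},{"tx":0,"ty":0,"tz":10,"ax":0,"ay":0,"az":0,"jaw":-1},{"tx":0,"ty":0,"tz":0,"ax":0,"ay":0,"az":0,"jaw":-1}]}}

```text
t: 7.5
ee_pos: [0.4288, 0.2015, 0.1115]
orientation: [-0.0, 0.919, 0.394, -0.0]
force: [0.4, 0.7, -0.7]
grip_width: 0.458
```

```bash
python3 look.py w5 socket .085; python3 cross.py pics/w5.png
```

```text
tcp [0.4288 0.2015 0.1115] yaw x deg 46.41
socket 0.63 [256.1  81.6] [0.4875 0.2613 0.085 ]
[[ 74.814  -42.       0.4883   0.2626]
 [ 74.8004 -43.       0.4883   0.2628]
 [ 74.4641 -41.       0.4883   0.2626]]
```

View pics/w5x.png

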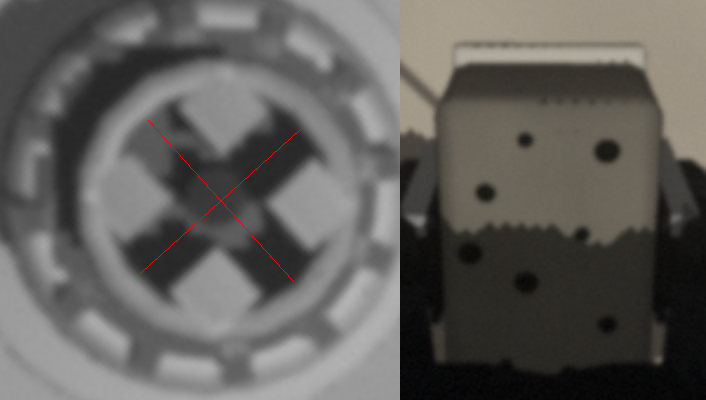

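View pics/w5.png

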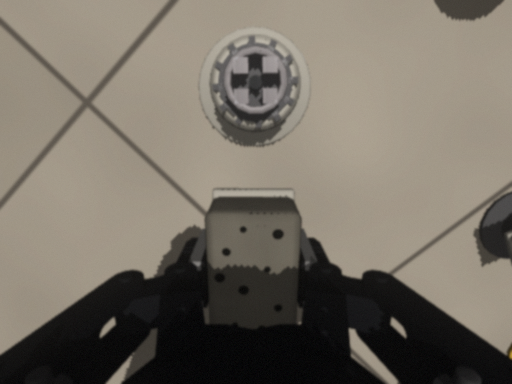

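The tabs at (222,115), (310,203), (217,287) and (137,200) put the slot at yaw 46.4°, which matches the tool's 46.41°. The socket centre is 87 mm ahead and 1 mm to tool +y of the head, so I'll move over it and start in.

Emit:
{"name": "step_arm", "arguments": {"targets": [{"tx":40,"ty":1,"tz":0,"ax":0,"ay":0,"az":0,"jaw":-1},{"tx":35,"ty":0,"tz":0,"ax":0,"ay":0,"az":0,"jaw":-1},{"tx":12,"ty":0,"tz":0,"ax":0,"ay":0,"az":0,"jaw":-1},{"tx":0,"ty":0,"tz":8,"ax":0,"ay":0,"az":0,"jaw":-1},{"tx":0,"ty":0,"tz":0,"ax":0,"ay":0,"az":0,"jaw":-1}]}}

```text
t: 8.22
ee_pos: [0.4886, 0.2634, 0.1027]
orientation: [0.0, 0.919, 0.395, -0.001]
force: [0.5, -0.5, -1.2]
grip_width: 0.457
```

Emit:
{"name": "step_arm", "arguments": {"targets": [{"tx":0,"ty":0,"tz":4,"ax":0,"ay":0,"az":0,"jaw":-1},{"tx":0,"ty":0,"tz":4,"ax":0,"ay":0,"az":0,"jaw":-1},{"tx":0,"ty":0,"tz":2,"ax":0,"ay":0,"az":0,"jaw":-1},{"tx":0,"ty":0,"tz":2,"ax":0,"ay":0,"az":0,"jaw":-1},{"tx":0,"ty":0,"tz":0,"ax":0,"ay":0,"az":0,"jaw":-1}]}}

```text
t: 8.85
ee_pos: [0.4892, 0.2638, 0.091]
orientation: [0.0, 0.918, 0.396, -0.0]
force: [-1.4, -2.0, -2.3]
grip_width: 0.463
```

No resistance with the tip about 4 mm in. Continuing gently.

Emit:
{"name": "step_arm", "arguments": {"targets": [{"tx":0,"ty":0,"tz":2,"ax":0,"ay":0,"az":0,"jaw":-1},{"tx":0,"ty":0,"tz":2,"ax":0,"ay":0,"az":0,"jaw":-1},{"tx":0,"ty":0,"tz":1,"ax":0,"ay":0,"az":0,"jaw":-1},{"tx":0,"ty":0,"tz":0,"ax":0,"ay":0,"az":0,"jaw":-1},{"tx":0,"ty":0,"tz":0,"ax":0,"ay":0,"az":0,"jaw":-1}]}}

```text
t: 9.48
ee_pos: [0.4892, 0.2638, 0.0862]
orientation: [0.0, 0.918, 0.396, -0.0]
force: [-3.6, -3.9, 0.3]
grip_width: 0.464
```

Emit:
{"name": "step_arm", "arguments": {"targets": [{"tx":0,"ty":0,"tz":2,"ax":0,"ay":0,"az":0,"jaw":-1},{"tx":0,"ty":0,"tz":1,"ax":0,"ay":0,"az":0,"jaw":-1},{"tx":0,"ty":0,"tz":1,"ax":0,"ay":0,"az":0,"jaw":-1},{"tx":0,"ty":0,"tz":0,"ax":0,"ay":0,"az":0,"jaw":-1},{"tx":0,"ty":0,"tz":0,"ax":0,"ay":0,"az":0,"jaw":-1}]}}

```text
t: 10.1
ee_pos: [0.4892, 0.2638, 0.0827]
orientation: [0.0, 0.918, 0.396, -0.0]
force: [-6.3, -5.8, 6.7]
grip_width: 0.463
```

The spring is felt, 6.7 N up. There's a lateral push along −tool x, so I'm slightly too far ahead. Easing back 1.2 mm and continuing.

Emit:
{"name": "step_arm", "arguments": {"targets": [{"tx":-0.8,"ty":0,"tz":0,"ax":0,"ay":0,"az":0,"jaw":-1},{"tx":-0.4,"ty":0,"tz":0,"ax":0,"ay":0,"az":0,"jaw":-1},{"tx":0,"ty":0,"tz":1,"ax":0,"ay":0,"az":0,"jaw":-1},{"tx":0,"ty":0,"tz":1,"ax":0,"ay":0,"az":0,"jaw":-1},{"tx":0,"ty":0,"tz":0,"ax":0,"ay":0,"az":0,"jaw":-1}]}}

```text
t: 10.72
ee_pos: [0.4888, 0.2633, 0.0804]
orientation: [-0.0, 0.918, 0.396, 0.0]
force: [1.5, 2.5, 5.2]
grip_width: 0.463
```

```bash
python3 -c "
from h import *
s=env.get_state();print(s['force'],s['wrist_torque'],s['ee_pos'])"
```

```text
[1.46911102 2.48856703 5.2485009 ] [ 0.46869795 -0.3737691   0.01009181] [0.48880033 0.26328249 0.08042019]
```

Emit:
{"name": "step_arm", "arguments": {"targets": [{"tx":0,"ty":0,"tz":0.7,"ax":0,"ay":0,"az":0,"jaw":-1},{"tx":0,"ty":0,"tz":0,"ax":0,"ay":0,"az":0,"jaw":-1},{"tx":0,"ty":0,"tz":0.7,"ax":0,"ay":0,"az":0,"jaw":-1},{"tx":0,"ty":0,"tz":0,"ax":0,"ay":0,"az":0,"jaw":-1},{"tx":0,"ty":0,"tz":0,"ax":0,"ay":0,"az":0,"jaw":-1}]}}

```text
t: 11.35
ee_pos: [0.4888, 0.2633, 0.0792]
orientation: [-0.0, 0.918, 0.396, 0.0]
force: [1.3, 2.4, 5.9]
grip_width: 0.459
```

Emit:
{"name": "step_arm", "arguments": {"targets": [{"tx":0,"ty":0,"tz":0.7,"ax":0,"ay":0,"az":0,"jaw":-1},{"tx":0,"ty":0,"tz":0,"ax":0,"ay":0,"az":0,"jaw":-1},{"tx":0,"ty":0,"tz":0.6,"ax":0,"ay":0,"az":0,"jaw":-1},{"tx":0,"ty":0,"tz":0,"ax":0,"ay":0,"az":0,"jaw":-1},{"tx":0,"ty":0,"tz":0,"ax":0,"ay":0,"az":0,"jaw":-1}]}}

```text
t: 11.98
ee_pos: [0.489, 0.2633, 0.0791]
orientation: [-0.0, 0.918, 0.396, 0.001]
force: [-4.1, -1.2, 18.4]
grip_width: 0.458
```

The plate met the rim at TCP z = 0.0791 (expected 0.079), pressing with 18 N. I'll hold and check with a picture.

Emit:
{"name": "step_arm", "arguments": {"targets": [{"tx":0,"ty":0,"tz":0,"ax":0,"ay":0,"az":0,"jaw":-1},{"tx":0,"ty":0,"tz":0,"ax":0,"ay":0,"az":0,"jaw":-1},{"tx":0,"ty":0,"tz":0,"ax":0,"ay":0,"az":0,"jaw":-1},{"tx":0,"ty":0,"tz":0,"ax":0,"ay":0,"az":0,"jaw":-1},{"tx":0,"ty":0,"tz":0,"ax":0,"ay":0,"az":0,"jaw":-1}]}}

```text
t: 12.6
ee_pos: [0.4889, 0.2634, 0.0791]
orientation: [-0.0, 0.918, 0.396, 0.001]
force: [-5.3, -1.1, 17.8]
grip_width: 0.458
```

Run:
```python
from h import *
s=env.get_state();print(s['force'],s['wrist_torque'],s['ee_pos'],s['grip_width'])
w=optics.get_image("wrist");sc=optics.get_image("scene")
c=cv2.resize(sc[110:230,320:440],(400,400),interpolation=2);d=cv2.resize(w[170:340,190:320],(306,400))
save("end.png",np.hstack([c,d]))
```

```text
[-5.27408894 -1.13032691 17.81053693] [-0.10474877  0.82729743  0.0426908 ] [0.48892957 0.26336129 0.07906495] 0.45831544559777115
```

View pics/end.png

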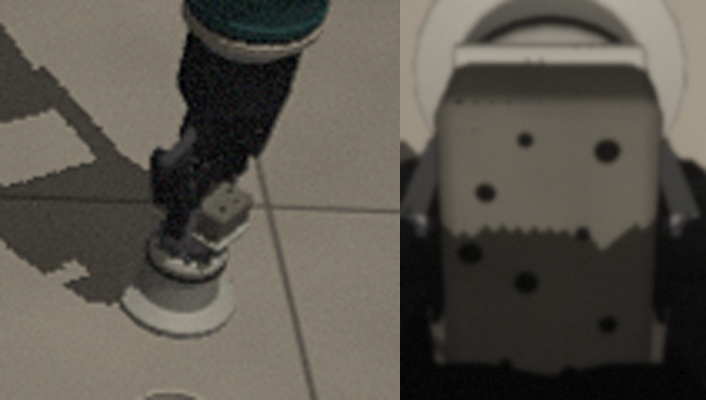

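The crop shows the head unchanged in the jaws (plate edge still at crop row 44), with no slip or tilt, sitting on the drive. Handing in.

```bash
python3 -c "
from cell import sign_off
print(sign_off())"
```

```text
the job is handed in; nothing more can be done
None
```

The pumice head is pressed home in the drive's socket and the gripper is still holding it down; I handed the job in at about 12.7 s. No verdict came back, so this rests on my own readings.

I lifted the head from its grey cup, turned it to match the splines at about 46.4°, and slid it down. On the way in there was a sideways push of about 8.5 N. I shifted back 1.2 mm and it dropped to about 3 N.

Last checks:
- **Depth:** the tool stopped at z = 0.0791 m (0.079 expected for flush). The head's centre is about 15.6 mm above the rim by calculation.
- **Force:** about 18 N upward on the tool, of which the spring accounts for roughly 7 N. About 5 N sideways and about 0.8 N m at the wrist remain. Both grew when the plate met the rim, and I left them.
- **Position:** the head's centre is about 1 mm from the socket axis by my estimate, and the tool's yaw matched the slot's to within about 0.5° when I lined it up.
- **Grip:** the final picture shows no slip or tilt in the jaws, with the opening steady at about 39 mm.

Estimates disagreed in two places:
- **Socket position:** the top and scene cameras placed it 4–10 mm from where the wrist camera did. I used the wrist camera's closer measurement.
- **Head in the jaws:** the network's point was about 2 mm off the one I took from the plate's edges. I used the edges.

The path stayed clear of the brush head and the other things, but I did not re-measure their positions at the end.

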